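# Probe the root gap of a tacked weld joint

### The arm

A 6-joint arm with a two-finger parallel gripper is mounted at the origin on the work surface. World frame = base frame: x ahead of the robot, y to its left, z up, the work surface at z = 0. Lengths are in mm, angles in rad, forces in N, time in s.
With the tool pointing down it reaches from about 300 to 775 mm from the base axis. Payload 14.6 kg.
Tool frame: the origin (TCP) lies midway between the tips of the shut fingers; the grasp point (between the pads) lies 19 mm behind it; z points along the fingers, y is the direction in which the jaws open and shut (so a half turn about z gives the same grasp; the last joint's range is limited). The gripper opens to 94 mm and grips with 3 to 60 N. Pads are 16 mm wide; open, the fingers measure 119 mm over their backs; the gripper's body (75 mm by 177 mm) begins 78 mm behind the grasp point.
Start: joints at [1.091, 0.3, 1.521, -0, 1.321, -0.067], TCP at [220.643, 503.792, 205.446] pointing down, gripper open.
Joint ranges: [-3.03, 3.03], [-0.79, 2.21], [0.23, 2.52], [-1.04, 4.18], [0, 3.07], [-2.55, 2.55]. Speed limits (rad/s): [2.22, 2.22, 2.57, 3.14, 3.14, 3.14].

### API

Orientations are given as [roll, pitch, yaw] about the fixed x, y, z axes, in that order (R = Rz(yaw) Ry(pitch) Rx(roll)).
In Python, from cell import read_state, camera, get_calibration, sign_off gives the robot as it stands.
- The arm moves only by the tool carry_out, never from a script. Its argument "series" is a list of rows, each an object with "delta_pos": the shift along the world's x, y, z in mm, a list of three; "turn": the turn, a rotation vector about the world's x, y, z in rad, a list of three; "hand": the opening, from 0 (shut) to 1 (fully open). A call has 1 to 8 rows; each row is the pose to reach, as a shift and turn from the pose commanded when the call began; what a row does not reach only later rows make up. A row lasts 1/8 s, in which the tool goes at most 62.5 mm and 10.7 degrees, less where a joint would pass 70% of its speed; a pose out of reach is approached as far as the arm can. A call with a gripper value outside its range is refused whole. The fingers move at their own pace and stop on an object; "squeeze" is the grip in N (left out, the last holds). Time passes only in rows, so rows that repeat a pose let the fingers close. It gives the time, the measured TCP pose, the force and the opening at its end, in the units of the state.
- read_state(): the state, without advancing time (a new reading comes with each control period).
- camera(name): name is "scene" or "top"; returns the picture (400x640x3 uint8, red, green, blue); there is no depth.
- get_calibration(name): a dict with "intrinsics" (3x3 intrinsics, pixels), "k1" (the pictures are not rectified: a ray, as slopes to the right and down, at radius r is drawn at 1 + k1 r^2 times it, then the intrinsics apply), "pose" (4x4, takes a point from camera to world coordinates). Camera axes: x right, y down, z forward; pixel columns grow to the right and rows downward; lengths in mm; the calibration is good to about 2 mm. A picture is of the moment at which its call begins. get_calibration takes no time and is no camera call.
- sign_off(): hands the job in, once; it reports no verdict.
The state is a dict: "clock": time; "joints": joint angles; "qd": joint speeds; "effort": joint torques, N m; "eef_pos": TCP position; "eef_rot": TCP orientation; "wrist_force": force on the tool from outside, world axes, zero at the start; "moment": the same for the moment, N m; "finger_gap": finger opening in mm.
Only numpy, scipy, OpenCV 4.12 (cv2) and the standard library are available. Lean on these libraries where they do the work, as an engineer would, in place of code of your own. Each camera call takes 0.05 s, during which the arm holds its last target.

### The job

Lift the sprung gap gauge out of its slotted stand and slide its blade edgewise into the open gap between the two tacked plates on the tilted positioner, at the place the little pointer points to, until the blade's end rests on the backing strip at the bottom. Hold the gauge square to the plates and press gently, so that the sprung blade is pushed about half of its 10 mm travel into the handle (never hard against its stop), and finish while still holding it there. Do not shift the pointer, the tilt of the plates, or the other things on the table.

Things in the scene. Friction and masses are not known exactly. Their poses are not given: they have to be found in the camera images.
- gauge: Loose gap gauge, 150 g: aluminium handle with dark grooves, 16 (x) by 28 (y) by 64 mm tall (z), on a dark collar 30 x 32 x 6 mm, flat steel blade below. Origin at the handle's centre, half-way up; z from the blade up through the handle, x across the blade's thickness, y across its width. Starts upright, collar on the stand's top, blade in the slot. Grip it across the 16 mm faces.
- tip (a point): Centre of the blade's free end. The blade is 3 mm thick (x) and 16 mm wide (y); unpressed it sticks 45 mm out of the collar, its end 83 mm below the gauge's origin; same axes as the gauge.
- blade (a joint): How far the sprung blade is pushed into the handle, m: 0 unpressed, 0.010 at its stop. It starts to give at 1.6 N and takes 0.4 N more for each mm (3.6 N at 5 mm).
- stand: Fixed wooden block 80 x 70 x 70 mm high with one slot 7 mm (x) by 22 mm (y) through its centre, which holds the gauge. Origin under its centre, z up.
- weldment: Tilting table with two steel plates clamped on it. Origin on the tilt axis, 75 mm up; z square to the plates (leaning 0.1 to 0.4 rad towards the robot's side), y level along the gap, x across it. Plates' top at z = 40 mm; each plate 14 mm thick, 57 wide, 120 long. Gap 7 mm wide at its root, bevelled open to 19 mm at the top; floor (backing strip) at z = 26 mm; tack welds close it beyond |y| = 50.
- positioner: Fixed grey stand of the tilting table, origin under its centre, z up: base 130 x 168 mm, side cheeks up to 95 mm high. Four clamps at the plates' corners rise 12 mm above the plates.
- spot (a point): The place to probe: point on the gap's floor, midway between the plates, straight across from the pointer's tip, up to 35 mm either side of the gap's middle; same axes as the weldment. The pointer is a small black magnet, 31 mm long, 12 mm wide, 6 mm high, lying on the plate on the +x side with its tip 14.5 mm from the gap's middle.
- file: Bystander: flat file with wooden handle, 215 mm, lying flat. Origin under the middle.
- caliper: Bystander: steel caliper, 190 mm, lying flat.
- hammer: Bystander: hammer lying flat at the back.
- wrench: Bystander: wrench lying flat at the back.
- spray_can: Bystander: spray can, 64 mm across, 190 mm tall, standing at the far left.
- square: Bystander: engineer's square, 100 x 160 mm, lying at the right.
- magnet: Bystander: magnet block 60 x 50 x 57 mm at the left.
There are look-alikes about, which are no part of the job. Several things look just like the stand: the one meant starts farthest from the robot's base.

How it is judged (in metres and radians):
On the way, in this order (a step that is already met when the one before it is completed fails the run):
1. the gauge is lifted clear out of the stand, in the gripper (z of tip in the frame of stand above 0.075 m and contact force between the fingers and gauge above 1 N), for 0.1 s.
2. the blade rests on the gap's floor at the pointer, square and lightly pressed (y of tip in the frame of spot between -0.007 and 0.007 m and x of tip in the frame of spot between -0.004 and 0.004 m and z of tip in the frame of spot below 0.002 m and angle between the z axis of gauge and the z axis of weldment, either way round below 0.1 rad and value of joint blade between 0.002 and 0.0085 m and contact force between weldment and gauge between 1 and 8 N and contact force between the fingers and gauge above 1 N), for 0.3 s.
At the end, for the whole second after the job is handed in: Still gripped and at rest: blade end on the gap floor (2 mm), within 7 mm of the spot along the gap and 4 mm across; gauge square to the plates within 0.1 rad; sprung blade pushed in 2 to 8.5 mm, pressing with 1 to 8 N; robot not touching the plates, gauge not touching the stand (all of step 2 and contact force between each of the arm, the fingers and weldment below 0.5 N and contact force between gauge and stand below 0.1 N and linear speed of gauge below 0.02 m/s); the arm keeps its last pose, push and grip.
It fails at once if the pointer or the tilt of the plates is shifted by more than 4 mm (distance of spot from where it was at the start of the episode above 0.004 m).
It fails at once if the plates are pressed with more than 15 N (blade hard against its stop, or a collision) (contact force between weldment and gauge above 15 N or contact force between weldment and the fingers above 15 N or contact force between weldment and the arm above 15 N).
It fails at once if a bystander is moved by more than 30 mm (distance of any of file, caliper, hammer, wrench, spray_can, square, magnet from where it was at the start of the episode above 0.03 m).
It also fails if it takes over 42 s, if anything falls off the work surface, if the arm or the gripper's body presses on something with over 40 N, if the wrist force passes 120 N, or if a joint passes its speed limit or range.

## Working session

There is one attempt and no reset: what is moved stays moved. The work goes in short steps, Python scripts to look and compute and a tool call to move; the robot and the scene stay as the last step left them, time stands still between calls to the robot, and variables do not carry over. Pictures are saved under pics/ and viewed, and the job is handed in when it is done.

Besides the shell and the picture viewer there is one more tool, called after "Emit:" by a JSON object that holds its "method" and its "body". carry_out: Moves the arm, as the interface text tells. Its arguments: {"type":"object","properties":{"series":{"type":"array"},"squeeze":{"type":"number"}},"required":["series"]}

```bash
mkdir -p pics; python3 - <<'E'
from cell import *
import cv2,numpy as np
np.set_printoptions(precision=4,suppress=True)
print(read_state())
for n in("scene","top"):
    im=camera(n); cv2.imwrite(f"pics/{n}0.png",im[:,:,::-1]); print(n,get_calibration(n))
E
```

```text
{'clock': 0.0, 'joints': array([ 1.0914,  0.3005,  1.5216, -0.    ,  1.3207, -0.0666]), 'qd': array([-0.0013,  0.0002,  0.0004,  0.0006,  0.0001,  0.    ]), 'effort': array([ -0.0008, -53.1798, -35.2732,   0.0709,   0.0243,  -0.0001]), 'eef_pos': array([220.5172, 503.5606, 204.8788]), 'eef_rot': array([-3.1404, -0.    ,  2.7288]), 'wrist_force': array([ 0.2327,  0.6376, -0.4603]), 'moment': array([-0.0415, -0.0779,  0.0057]), 'finger_gap': 93.83292481438762}
scene {'intrinsics': array([[406.6169,   0.    , 322.188 ],
       [  0.    , 406.6169, 193.3166],
       [  0.    ,   0.    ,   1.    ]]), 'k1': -0.050037422246717, 'pose': array([[  -0.0304,    0.7648,   -0.6435, 1308.4659],
       [   0.9995,    0.0313,   -0.0101,   -8.1487],
       [   0.0124,   -0.6435,   -0.7653, 1016.4306],
       [   0.    ,    0.    ,    0.    ,    1.    ]])}
top {'intrinsics': array([[415.9843,   0.    , 323.7317],
       [  0.    , 415.9843, 198.3861],
       [  0.    ,   0.    ,   1.    ]]), 'k1': 0.03676518488493573, 'pose': array([[   0.0066,   -0.9919,    0.1265,  330.8566],
       [  -1.    ,   -0.0068,   -0.0013,  -49.3061],
       [   0.0021,   -0.1265,   -0.992 , 1712.8396],
       [   0.    ,    0.    ,    0.    ,    1.    ]])}
```

View pics/scene0.png

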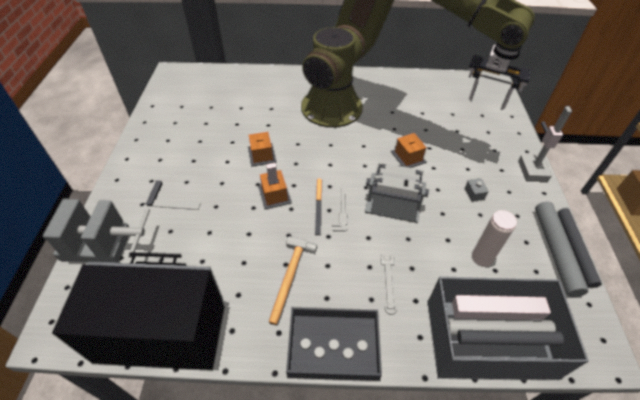

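View pics/top0.png

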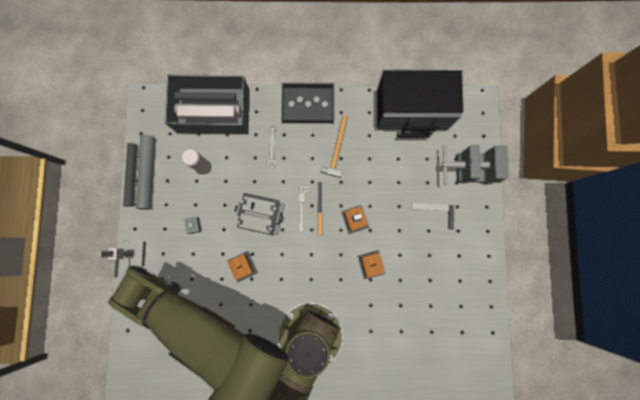

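The gauge sits in the stand near (273,187) in the scene view and (356,217) in the top view. The positioner is near (397,190) and (260,214). Next I'll zoom in on both.

```bash
cat > h.py <<'E'
from cell import *
import cv2,numpy as np
np.set_printoptions(precision=3,suppress=True)
def ray(n,u,v):
    c=get_calibration(n);K=c["intrinsics"];k=c["k1"]
    x=np.array([(u-K[0,2])/K[0,0],(v-K[1,2])/K[1,1]]);y=x.copy()
    for _ in range(20): y=x/(1+k*(y@y))
    T=c["pose"];d=T[:3,:3]@np.r_[y,1];return T[:3,3],d/np.linalg.norm(d)
def plane(n,u,v,z):
    o,d=ray(n,u,v);return o+d*(z-o[2])/d[2]
def tri(us,vt):
    A=[];b=[]
    P=np.zeros((3,3));q=np.zeros(3);rs=[ray("scene",*us),ray("top",*vt)]
    for o,d in rs:
        M=np.eye(3)-np.outer(d,d);P+=M;q+=M@o
    p=np.linalg.solve(P,q);return p,[np.linalg.norm((np.eye(3)-np.outer(d,d))@(p-o)) for o,d in rs]
def proj(n,p):
    c=get_calibration(n);K=c["intrinsics"];T=c["pose"]
    q=T[:3,:3].T@(np.asarray(p,float)-T[:3,3]);x=q[:2]/q[2];x=x*(1+c["k1"]*(x@x))
    return x*[K[0,0],K[1,1]]+K[:2,2]
def crop(n,im,u0,v0,u1,v1,s,f):
    c=cv2.resize(im[v0:v1,u0:u1,::-1],None,fx=s,fy=s,interpolation=cv2.INTER_CUBIC)
    for u in range((u0+9)//10*10,u1,10):
        cv2.line(c,(int((u-u0+.5)*s),0),(int((u-u0+.5)*s),6),(0,0,255),1);cv2.putText(c,str(u),(int((u-u0+.5)*s)-10,18),0,.4,(0,0,255),1)
    for v in range((v0+9)//10*10,v1,10):
        cv2.line(c,(0,int((v-v0+.5)*s)),(6,int((v-v0+.5)*s)),(0,0,255),1);cv2.putText(c,str(v),(8,int((v-v0+.5)*s)+4),0,.4,(0,0,255),1)
    cv2.imwrite(f,c)
E
python3 - <<'E'
from h import *
a=cv2.imread("pics/scene0.png")[:,:,::-1];b=cv2.imread("pics/top0.png")[:,:,::-1]
crop("s",a,360,155,435,225,10,"pics/s1.png")
crop("s",b,225,185,295,243,10,"pics/t1.png")
crop("s",a,245,125,300,210,7,"pics/s2.png")
crop("s",b,330,195,395,285,6,"pics/t2.png")
E
```

```text
(no output)
```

View pics/s1.png

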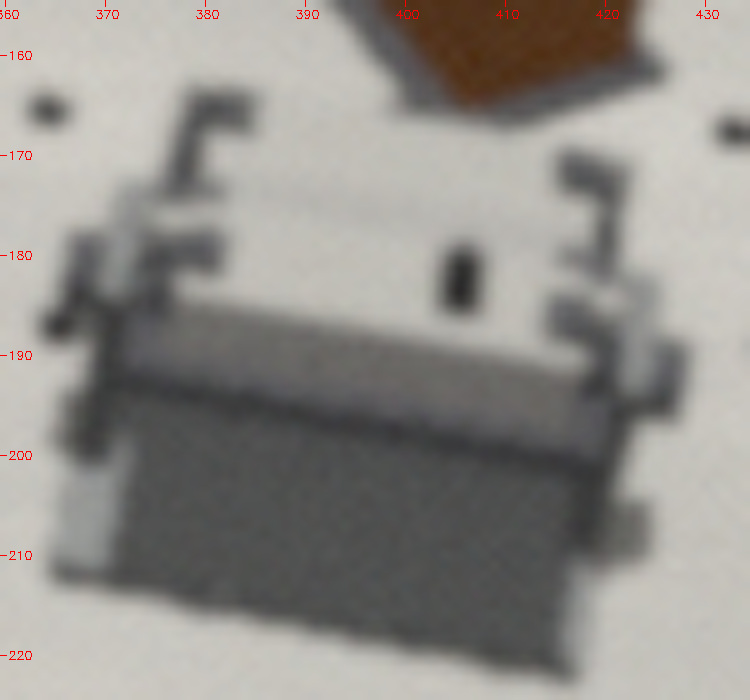

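View pics/t1.png

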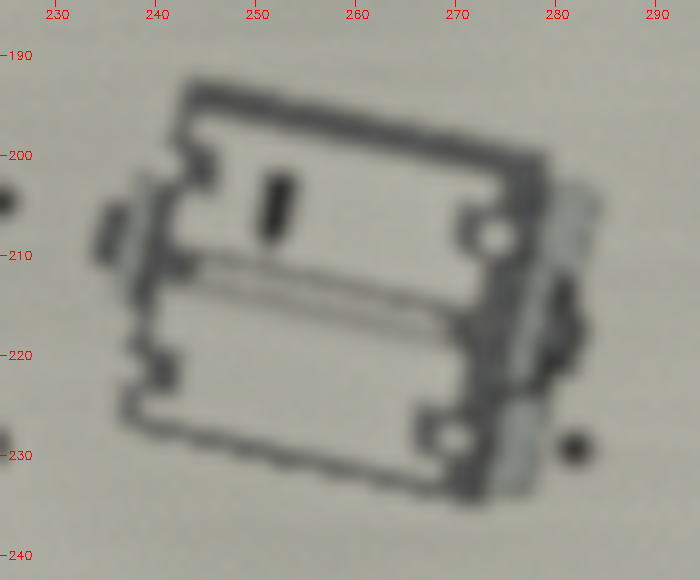

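View pics/s2.png

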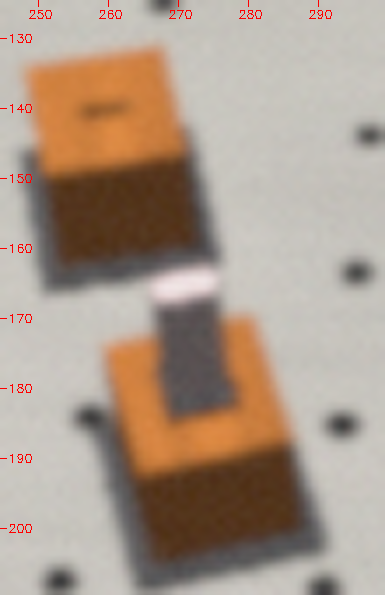

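View pics/t2.png

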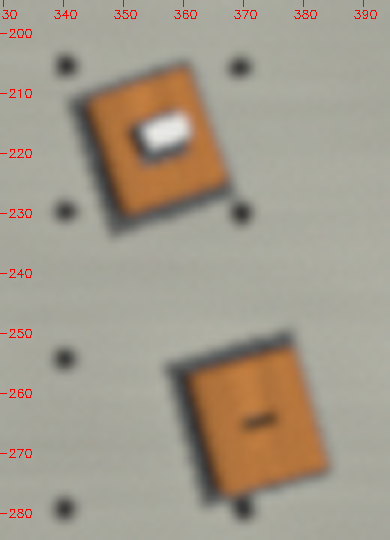

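Scene view: gauge top at about (271,166), weldment top's far edge from about (371,184) to (420,193), pointer at (405.5,182.5). Top view: pointer at (252.5,205), gap running between about (243,211) and (270,216). I'll stretch the contrast on the bright parts.

```bash
python3 - <<'E'
from h import *
for n,(u0,v0,u1,v1) in {"scene":(362,158,432,208),"top":(230,185,290,240)}.items():
    im=np.mean([camera(n).astype(float) for _ in range(5)],0)
    np.save(f"{n}.npy",im)
    g=im.mean(2); print(n, np.percentile(g[v0:v1,u0:u1],[5,50,95]))
    lo,hi=(130,205) if n=="scene" else (110,180)
    e=np.clip((im-lo)/(hi-lo)*255,0,255).astype(np.uint8)
    crop(n,e,u0,v0,u1,v1,10,f"pics/e_{n}.png")
E
```

```text
scene [ 62.867 144.667 199.467]
top [ 85.133 161.933 167.603]
```

View pics/e_scene.png

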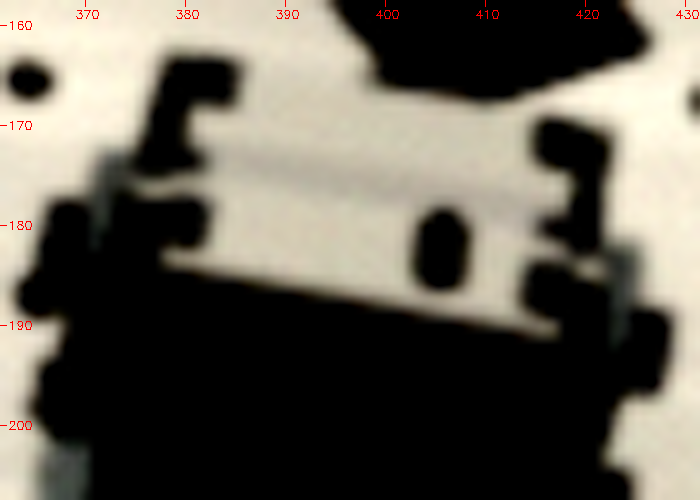

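View pics/e_top.png

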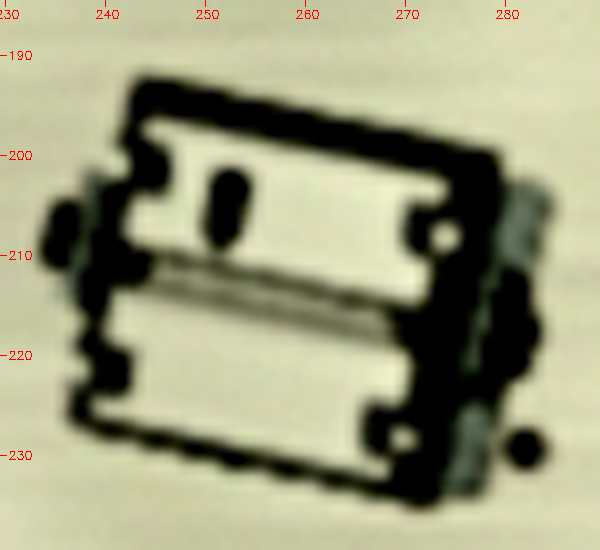

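```bash
python3 - <<'E'
from h import *
S=np.load("scene.npy").mean(2);T=np.load("top.npy").mean(2)
print("top cols");
for u in (250,257,262,265): print(u,T[190:236,u].astype(int))
print("scene cols")
for u in (388,394,400,412): print(u,S[158:198,u].astype(int))
E
```

```text
top cols
250 [164 163 158 138 100  78  90 124 155 167 168 165 159 153 149 140 133 127
 133 146 143 132 141 145 138 143 157 163 165 165 164 164 164 163 163 164
 165 165 150 116 115 150 165 164 163 163]
257 [163 162 161 161 152 121  90  83 106 140 161 168 169 168 167 167 167 167
 166 167 167 158 136 131 144 140 138 149 160 164 166 166 165 165 165 165
 164 165 165 159 136 113 130 156 165 166]
262 [164 162 161 162 164 156 130  95  83 106 140 163 168 169 168 167 167 167
 167 167 168 168 162 142 131 143 141 138 148 161 166 167 167 166 166 166
 165 166 166 167 163 144 116 128 156 166]
265 [164 162 161 162 164 163 149 114  86  88 119 154 168 169 170 169 168 168
 168 167 168 169 168 156 130 126 144 141 142 155 164 168 168 168 166 161
 158 156 156 158 162 155 129 117 145 163]
scene cols
388 [191 191 192 194 194 192 192 190 189 188 188 188 189 188 185 183 181 181
 185 188 188 189 188 188 189 188 184 171 145 117 107 105 104 102  99  93
  85  69  61  67]
394 [173 185 189 191 192 194 192 190 190 188 188 188 188 186 188 184 182 181
 181 184 186 187 187 187 187 187 186 184 172 147 119 106 104 103 102  97
  93  82  67  59]
400 [ 71  81  85  88  94 105 114 123 145 174 186 186 188 188 188 187 185 181
 181 180 183 188 188 188 187 186 187 187 184 174 151 121 105 102 101 100
  98  92  83  67]
412 [ 53  55  52  53  52  61  74  85  92 127 169 186 188 187 187 188 188 186
 185 180 180 181 184 188 187 187 186 185 184 182 183 176 157 125 107 102
 103 102 100  95]
```

```bash
cat > w.py <<'E'
from h import *
S=np.load("scene.npy").mean(2);T=np.load("top.npy").mean(2)
def cross(g,u,v0,v1,lev,up):
    for v in range(v0,v1):
        a,b=g[v,u],g[v+1,u]
        if (up and a<lev<=b) or (not up and a>=lev>b): return v+(lev-a)/(b-a)
def fit(g,us,v0f,h,lev,up):
    P=[]
    for u in us:
        v0=int(round(v0f(u)-h));x=cross(g,u,v0,v0+2*h,lev,up)
        if x is not None:P.append((u,x))
    P=np.array(P);c=np.polyfit(P[:,0],P[:,1],1);r=P[:,1]-np.polyval(c,P[:,0])
    k=abs(r)<.4;c=np.polyfit(P[k,0],P[k,1],1);return c,k.sum(),np.std(P[k,1]-np.polyval(c,P[k,0]))
L={}
s=5.5/15*0+.22
L['t_far']=fit(T,range(249,272),lambda u:197.5+.22*(u-250),3,126,True)
L['t_gf']=fit(T,[u for u in range(255,267)],lambda u:211+.23*(u-257),3,150,False)
L['t_gn']=fit(T,range(253,266),lambda u:217.2+.23*(u-257),3,152,True)
L['t_near']=fit(T,range(244,264),lambda u:228.5+.22*(u-250),3,140,False)
L['s_far']=fit(S,[u for u in range(382,413)],lambda u:186+.19*(u-388),3,147,False)
L['s_gf']=fit(S,range(386,402),lambda u:175.7+.19*(u-388),3,184.8,True)
L['s_gn']=fit(S,range(388,411),lambda u:172+.19*(u-388),3,185.2,False)
for k,v in L.items(): print(k,v)
E
python3 w.py
```

```text
t_far (array([  0.211, 144.286]), np.int64(23), np.float64(0.03766348215923763))
t_gf (array([  0.229, 152.767]), np.int64(12), np.float64(0.09192279018763413))
t_gn (array([  0.203, 165.022]), np.int64(13), np.float64(0.036496457911517295))
t_near (array([  0.224, 172.268]), np.int64(20), np.float64(0.08209049659901471))
s_far (array([  0.184, 114.558]), np.int64(31), np.float64(0.035332268721789024))
s_gf (array([ 0.197, 99.483]), np.int64(16), np.float64(0.11131861779211058))
s_gn (array([  0.157, 111.107]), np.int64(23), np.float64(0.13438774808403864))
```

```bash
cat >> w.py <<'E'
def onplane(cs,us,ct,u,off=0.):
    # plane of scene line
    a=ray("scene",us[0],np.polyval(cs,us[0]));b=ray("scene",us[1],np.polyval(cs,us[1]))
    n=np.cross(a[1],b[1]);o,d=ray("top",u,np.polyval(ct,u));return o+d*(n@(a[0]-o))/(n@d)
print("far",[onplane(L['s_far'][0],(380,415),L['t_far'][0],u) for u in(248,260,272)])
ctg=(L['t_gf'][0]+L['t_gn'][0])/2; csg=(L['s_gf'][0]+L['s_gn'][0])/2
print("gap",[onplane(csg,(385,412),ctg,u) for u in(248,260,272)])
print("gapf",[onplane(L['s_gf'][0],(385,412),L['t_gf'][0],u) for u in(248,260,272)])
print("gapn",[onplane(L['s_gn'][0],(385,412),L['t_gn'][0],u) for u in(248,260,272)])
# pointer
def blob(g,u0,v0,u1,v1,bg):
    w=np.clip(bg-g[v0:v1,u0:u1]-12,0,None);V,U=np.mgrid[v0:v1,u0:u1];return (w*U).sum()/w.sum(),(w*V).sum()/w.sum()
bs=blob(S,400,176,411,189,187);bt=blob(T,248,200,257,211,167);print("ptr",bs,bt,tri(bs,bt))
E
python3 w.py|tail -5
```

```text
far [array([537.998, 239.589, 126.156]), array([528.502, 193.341, 126.177]), array([519.013, 147.115, 126.202])]
gap [array([478.316, 239.833, 114.813]), array([468.643, 193.53 , 114.441]), array([458.976, 147.229, 114.077])]
gapf [array([489.649, 239.947, 116.081]), array([479.32 , 193.524, 116.365]), array([469.007, 147.145, 116.656])]
gapn [array([466.982, 239.709, 113.596]), array([457.955, 193.529, 112.565]), array([448.927, 147.308, 111.541])]
ptr (np.float64(405.5577852183097), np.float64(182.76962315453585)) (np.float64(252.08041237113406), np.float64(205.46950448952447)) (array([504.677, 224.596, 120.887]), [np.float64(0.6960039137883457), np.float64(0.6960039137883203)])
```

```bash
cat > g.py <<'E'
from h import *
S=np.load("scene.npy");T=np.load("top.npy")
def rect(im,u0,v0,u1,v1,f):
    s=8;c=cv2.resize(im[v0:v1,u0:u1].astype(np.float32),None,fx=s,fy=s,interpolation=cv2.INTER_CUBIC)
    m=f(c).astype(np.uint8)*255;cs,_=cv2.findContours(m,cv2.RETR_EXTERNAL,cv2.CHAIN_APPROX_NONE)
    k=max(cs,key=cv2.contourArea);b=cv2.boxPoints(cv2.minAreaRect(k));M=cv2.moments(k)
    t=lambda p:(np.array(p)+.5)/s-.5+[u0,v0]
    return t(b),t((M['m10']/M['m00'],M['m01']/M['m00']))
org=lambda c:(c[...,0]-c[...,2]>75)&(c[...,0]>140)
wht=lambda c:(c.min(-1)>190)
for nm,b in (("A",(335,200,375,238)),("B",(352,245,388,285)),("C",(225,248,258,285))):
    r,c=rect(T,*b,org); print(nm,"center",plane("top",*r.mean(0),70)); q=np.array([plane("top",*p,70) for p in r]); 
    print(q[:,:2].tolist()); print([ (round(float(np.linalg.norm(d)),1), round(float(np.arctan2(d[1],d[0])),3)) for d in np.roll(q,-1,0)-q])
print(T[205:225,350:366].min(2).astype(int).max(), S[158:172,262:280].min(2).astype(int).max())
r,c=rect(T,345,205,370,228,wht); q=np.array([plane("top",*p,140) for p in r]);print("gauge top",plane("top",*c,140),q[:,:2].tolist(),[ (round(float(np.linalg.norm(d)),1), round(float(np.arctan2(d[1],d[0])),3)) for d in np.roll(q,-1,0)-q])
r2,c2=rect(S,260,158,285,180,lambda c:c.min(-1)>205);q=np.array([plane("scene",*p,140) for p in r2]);print("scene",c2,plane("scene",*c2,140),q[:,:2].tolist(),tri(c2,c))
E
python3 g.py
```

```text
A center [ 463.586 -179.438   70.   ]
[[490.3690128406072, -134.50379584878928], [512.5578012712051, -199.4325597651695], [436.92802051776323, -224.16186658386724], [414.99056397692993, -159.58438394028676]]
[(68.6, -1.241), (79.6, -2.826), (68.2, 1.898), (79.4, 0.321)]
B center [ 281.203 -244.031   70.   ]
[[310.4019377312057, -200.69871459200834], [328.9722646772517, -266.393956796775], [252.18008059012277, -287.1176489409513], [233.83007151510378, -221.8301274942628]]
[(68.3, -1.295), (79.5, -2.878), (67.8, 1.845), (79.4, 0.269)]
C center [270.081 275.426  70.   ]
[[291.5003054281445, 324.3389178354802], [320.30372988874814, 261.57153108809615], [248.73909534852763, 226.62083556241643], [220.3203974752682, 289.1343366836181]]
[(69.1, -1.141), (79.6, -2.687), (68.7, 1.997), (79.4, 0.459)]
227 225
gauge top [ 463.638 -179.048  140.   ] [[466.01419631311416, -165.3697171910027], [473.9748637740714, -188.7133944277438], [461.173101461652, -192.9148218851231], [453.22838652207236, -169.5935265784321]] [(24.7, -1.242), (13.5, -2.824), (24.6, 1.899), (13.5, 0.319)]
scene [270.811 165.215] [ 468.193 -176.347  140.   ] [[467.15415392573766, -189.7277021757797], [457.72523966718256, -165.72188816448704], [468.6624410417252, -162.63114241399074], [477.9868593809465, -186.51087762714067]] (array([ 463.896, -178.32 ,  135.498]), [np.float64(1.1009159184274453), np.float64(1.100915918427448)])
```

Emit:
{"method": "carry_out", "body": {"series": [{"delta_pos": [22, -62, 15], "turn": [0, 0, -0.08], "hand": 1}, {"delta_pos": [44, -124, 30], "turn": [0, 0, -0.16], "hand": 1}, {"delta_pos": [66, -185, 45], "turn": [0, 0, -0.24], "hand": 1}, {"delta_pos": [88, -246, 45], "turn": [0, 0, -0.32], "hand": 1}, {"delta_pos": [110, -307, 45], "turn": [0, 0, -0.4], "hand": 1}, {"delta_pos": [132, -368, 45], "turn": [0, 0, -0.48], "hand": 1}, {"delta_pos": [153, -430, 45], "turn": [0, 0, -0.56], "hand": 1}, {"delta_pos": [175, -490, 45], "turn": [0, 0, -0.64], "hand": 1}]}}

```text
clock: 1.6
eef_pos: [387.4, 35.4, 250.9]
eef_rot: [3.141, 0.001, 2.086]
wrist_force: [1.0, 0.9, -0.1]
finger_gap: 94.0
```

Emit:
{"method": "carry_out", "body": {"series": [{"delta_pos": [21, -60, 0], "turn": [0, 0, -0.06], "hand": 1}, {"delta_pos": [42, -120, 0], "turn": [0, 0, -0.12], "hand": 1}, {"delta_pos": [60, -172, -20], "turn": [0, 0, -0.18], "hand": 1}, {"delta_pos": [68, -193, -50], "turn": [0, 0, -0.194], "hand": 1}, {"delta_pos": [68, -193, -90], "turn": [0, 0, -0.194], "hand": 1}, {"delta_pos": [68, -193, -90], "turn": [0, 0, -0.194], "hand": 1}, {"delta_pos": [68, -193, -90], "turn": [0, 0, -0.194], "hand": 1}]}}

```text
clock: 2.48
eef_pos: [455.7, -155.6, 162.1]
eef_rot: [3.14, 0.001, 1.895]
wrist_force: [-0.8, 0.5, 0.4]
finger_gap: 94.3
```

```bash
python3 - <<'E'
from h import *
print(read_state()["eef_pos"],read_state()["eef_rot"])
a=camera("scene");b=camera("top")
crop("s",a,235,110,315,200,6,"pics/s3.png");crop("s",b,320,180,400,250,7,"pics/t3.png")
E
```

```text
[ 455.72  -155.618  162.069] [3.14  0.001 1.895]
```

View pics/s3.png

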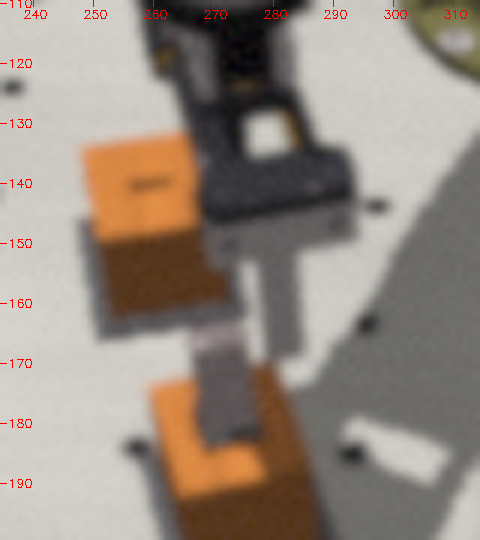

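View pics/t3.png

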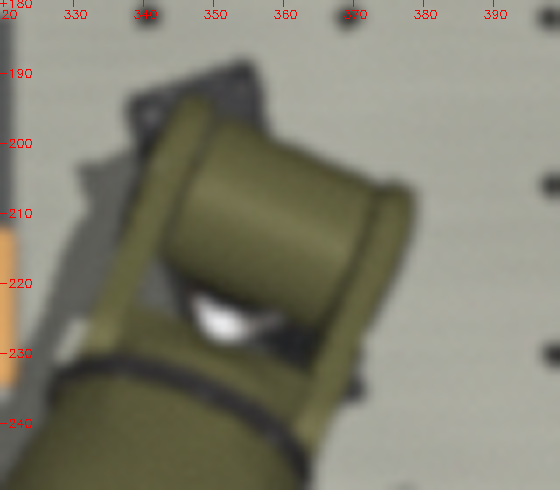

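Emit:
{"method": "carry_out", "body": {"series": [{"delta_pos": [8, -23, 0], "turn": [0, 0, 0], "hand": 1}, {"delta_pos": [8, -23, 0], "turn": [0, 0, 0], "hand": 1}, {"delta_pos": [8, -23, 0], "turn": [0, 0, 0], "hand": 1}]}}

```text
clock: 2.95
eef_pos: [463.2, -178.2, 161.0]
eef_rot: [3.141, 0.0, 1.895]
wrist_force: [0.7, 1.5, -0.6]
finger_gap: 93.8
```

Emit:
{"method": "carry_out", "body": {"series": [{"delta_pos": [0.5, -1, -35], "turn": [0, 0, 0], "hand": 1}, {"delta_pos": [0.5, -1, -69], "turn": [0, 0, 0], "hand": 1}, {"delta_pos": [0.5, -1, -69], "turn": [0, 0, 0], "hand": 1}, {"delta_pos": [0.5, -1, -69], "turn": [0, 0, 0], "hand": 1}]}}

```text
clock: 3.45
eef_pos: [464.2, -179.6, 92.9]
eef_rot: [3.14, 0.001, 1.895]
wrist_force: [0.9, 0.2, 0.5]
finger_gap: 93.7
```

```bash
python3 - <<'E'
from h import *
print(read_state()["eef_pos"],read_state()["wrist_force"])
a=camera("scene");crop("s",a,235,110,315,200,6,"pics/s4.png")
E
```

```text
[ 464.212 -179.578   92.927] [0.914 0.15  0.509]
```

View pics/s4.png

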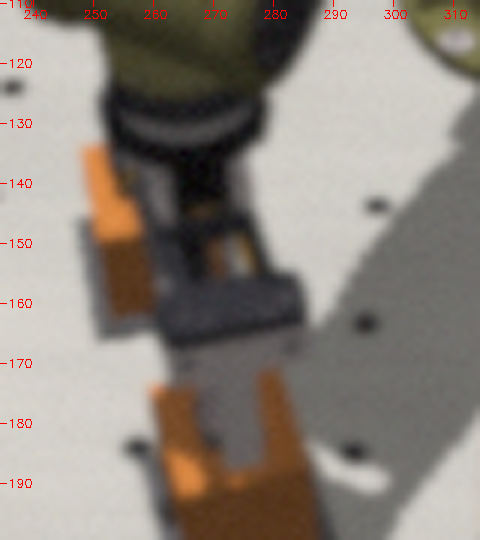

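The fingers straddle the handle, with the finger centred at about (273,185). Closing the gripper now.

Emit:
{"method": "carry_out", "body": {"series": [{"delta_pos": [0, 0, 0], "turn": [0, 0, 0], "hand": 0}, {"delta_pos": [0, 0, 0], "turn": [0, 0, 0], "hand": 0}, {"delta_pos": [0, 0, 0], "turn": [0, 0, 0], "hand": 0}, {"delta_pos": [0, 0, 0], "turn": [0, 0, 0], "hand": 0}, {"delta_pos": [0, 0, 0], "turn": [0, 0, 0], "hand": 0}, {"delta_pos": [0, 0, 0], "turn": [0, 0, 0], "hand": 0}], "squeeze": 30}}

```text
clock: 4.25
eef_pos: [463.6, -179.6, 91.4]
eef_rot: [-3.142, -0.0, 1.895]
wrist_force: [0.8, 0.4, 0.2]
finger_gap: 37.5
```

Emit:
{"method": "carry_out", "body": {"series": [{"delta_pos": [0, 0, 0], "turn": [0, 0, 0], "hand": 0}, {"delta_pos": [0, 0, 0], "turn": [0, 0, 0], "hand": 0}, {"delta_pos": [0, 0, 0], "turn": [0, 0, 0], "hand": 0}, {"delta_pos": [0, 0, 0], "turn": [0, 0, 0], "hand": 0}, {"delta_pos": [0, 0, 0], "turn": [0, 0, 0], "hand": 0}]}}

```text
clock: 4.88
eef_pos: [463.7, -179.6, 91.4]
eef_rot: [3.142, -0.0, 1.895]
wrist_force: [1.3, -0.8, -0.2]
finger_gap: 15.9
```

Emit:
{"method": "carry_out", "body": {"series": [{"delta_pos": [0, 0, 20], "turn": [0, 0, 0], "hand": 0}, {"delta_pos": [0, 0, 60], "turn": [0, 0, 0], "hand": 0}, {"delta_pos": [0, 0, 100], "turn": [0, 0, 0], "hand": 0}, {"delta_pos": [0, 0, 140], "turn": [0, 0, 0], "hand": 0}, {"delta_pos": [0, 0, 140], "turn": [0, 0, 0], "hand": 0}, {"delta_pos": [0, 0, 140], "turn": [0, 0, 0], "hand": 0}]}}

```text
clock: 5.62
eef_pos: [463.2, -179.4, 230.3]
eef_rot: [-3.14, -0.001, 1.895]
wrist_force: [-0.3, -0.0, -2.8]
finger_gap: 15.8
```

```bash
cat > tgt.py <<'E'
from h import *
from scipy.spatial.transform import Rotation as R
t=.198;h=-.2025
xh=np.array([np.cos(h),np.sin(h),0]);yw=np.array([-np.sin(h),np.cos(h),0]);Z=np.array([0,0,1.])
xw=np.cos(t)*xh+np.sin(t)*Z; zw=-np.sin(t)*xh+np.cos(t)*Z
G=np.array([468.4,193.5,114.3]); P=np.array([504.7,224.6,120.9])
s=(P-G)@yw; spot=G+s*yw-14*zw
# tool z=-zw, tool y=+xw, tool x = y x z
Rt=np.column_stack([np.cross(xw,-zw),xw,-zw])
def tcp(above): return spot+zw*(66.4+above)   # above: unpressed tip height over floor
E
python3 - <<'E'
from tgt import *
st=read_state();print(st["eef_pos"],st["eef_rot"],st["finger_gap"],st["wrist_force"])
Rc=R.from_euler("xyz",st["eef_rot"]).as_matrix();print("turn",R.from_matrix(Rt@Rc.T).as_rotvec())
print("spot",spot,"zw",zw,"s",s)
for a in(60,20,-5):print(a,tcp(a),tcp(a)-st["eef_pos"])
# check pointer tip projections and gap near edge
for q in (14.5,45.5):
    p=spot+20*zw*0+14*zw+zw*6+q*xw; print(q,proj("scene",p),proj("top",p))
for y in (-60,0,60): print(proj("top",G-60.5*xw+y*yw), .224*proj("top",G-60.5*xw+y*yw)[0]+172.268)
E
```

```text
[ 463.206 -179.416  230.255] [-3.14  -0.001  1.895] 15.76119191803512 [-0.289 -0.01  -2.81 ]
turn [ 0.011 -0.201 -0.525]
spot [478.693 229.94  100.574] zw [-0.193  0.04   0.98 ] s 37.76514391692496
60 [454.337 234.94  224.504] [ -8.869 414.356  -5.751]
20 [462.045 233.358 185.285] [ -1.161 412.774 -44.97 ]
-5 [466.862 232.369 160.774] [  3.656 411.785 -69.481]
14.5 [405.994 178.336] [250.827 209.508]
45.5 [405.306 184.422] [252.379 201.619]
[272.155 233.546] 233.23069213211792
[256.976 230.321] 229.83052068018935
[241.805 227.102] 226.43236412377905
```

Emit:
{"method": "carry_out", "body": {"series": [{"delta_pos": [-1, 55, 10], "turn": [0.002, -0.03, -0.08], "hand": 0}, {"delta_pos": [-2, 110, 20], "turn": [0.004, -0.06, -0.16], "hand": 0}, {"delta_pos": [-3, 165, 30], "turn": [0.006, -0.1, -0.25], "hand": 0}, {"delta_pos": [-4, 220, 30], "turn": [0.008, -0.13, -0.34], "hand": 0}, {"delta_pos": [-6, 275, 30], "turn": [0.01, -0.16, -0.42], "hand": 0}, {"delta_pos": [-7, 330, 30], "turn": [0.011, -0.201, -0.525], "hand": 0}, {"delta_pos": [-8, 380, 20], "turn": [0.011, -0.201, -0.525], "hand": 0}, {"delta_pos": [-9, 414, 10], "turn": [0.011, -0.201, -0.525], "hand": 0}]}}

```text
clock: 6.62
eef_pos: [453.6, 236.3, 239.4]
eef_rot: [2.945, 0.003, 1.37]
wrist_force: [0.8, -1.0, -0.2]
finger_gap: 16.1
```

Emit:
{"method": "carry_out", "body": {"series": [{"delta_pos": [0, 0, 0], "turn": [0, 0, 0], "hand": 0}, {"delta_pos": [0, 0, 0], "turn": [0, 0, 0], "hand": 0}, {"delta_pos": [0, 0, 0], "turn": [0, 0, 0], "hand": 0}]}}

```text
clock: 7.0
eef_pos: [454.8, 233.5, 241.4]
eef_rot: [2.943, 0.001, 1.367]
wrist_force: [-0.5, 0.0, -0.8]
finger_gap: 15.9
```

```bash
cat > rep.py <<'E'
from tgt import *
st=read_state();print(st["clock"],st["eef_pos"],st["eef_rot"],st["finger_gap"],st["wrist_force"])
Rc=R.from_euler("xyz",st["eef_rot"]).as_matrix();print("turn",R.from_matrix(Rt@Rc.T).as_rotvec())
tip=st["eef_pos"]+Rc[:,2]*66.4
d=tip-spot;print("tip rel spot x,y,z:",d@xw,d@yw,d@zw,"F along zw",st["wrist_force"]@zw)
E
python3 rep.py; python3 - <<'E'
from tgt import *
for a in(20,-5):print(a,tcp(a)-read_state()["eef_pos"])
a=camera("scene");crop("s",a,355,120,440,225,5,"pics/s5.png");b=camera("top");crop("s",b,225,175,300,245,8,"pics/t5.png")
E
```

```text
7.0 [454.774 233.537 241.37 ] [2.943 0.001 1.367] 15.923049289643092 [-0.51   0.004 -0.814]
turn [0.001 0.001 0.002]
tip rel spot x,y,z: 4.073035825966466 -1.393859266089045 76.39654467037775 F along zw -0.6995940985028575
20 [  7.27   -0.179 -56.084]
-5 [ 12.087  -1.168 -80.596]
```

View pics/s5.png

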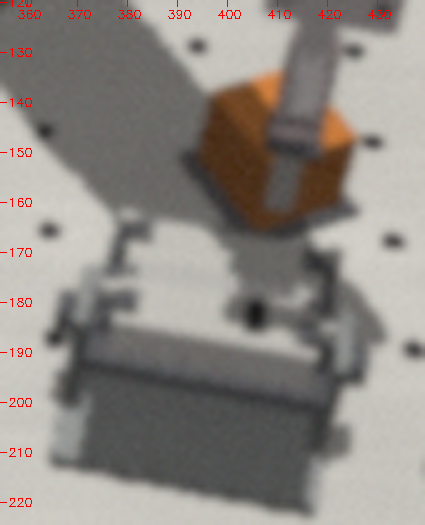

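View pics/t5.png

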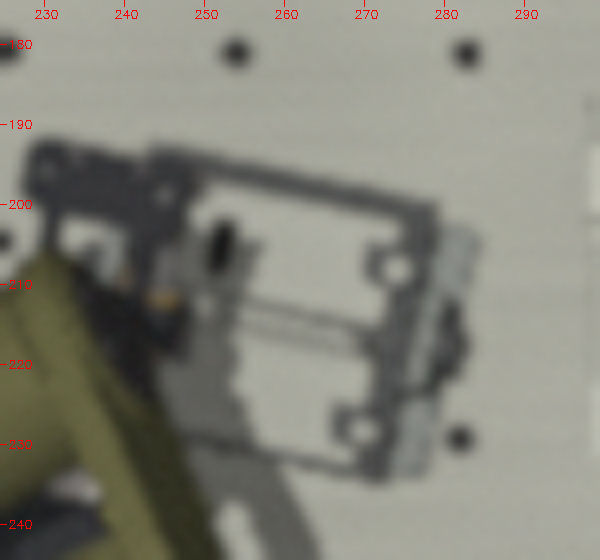

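The scene view shows the collar at (413,147) and the blade end at about (410.5,161.5). I'll compare that with where the tip should project.

```bash
python3 - <<'E'
from tgt import *
st=read_state();Rc=R.from_euler("xyz",st["eef_rot"]).as_matrix();e=st["eef_pos"]
for nm,z in(("tip",66.4),("collar bottom",21.4)):
    for sy in(-8,0,8): print(nm,sy,proj("scene",e+Rc[:,2]*z+1.5*xw+sy*yw))
im=np.mean([camera("scene") for _ in range(4)],0); np.save("s6.npy",im)
for v in (155,158): print(v,im[v,402:422].astype(int).tolist())
for u in (409,410,411): print(u,im[154:170,u].mean(1).astype(int))
e2=np.clip((im-20)*1.6,0,255).astype(np.uint8);crop("s",e2,395,135,430,170,18,"pics/s6.png")
E
```

```text
tip -8 [406.641 160.476]
tip 0 [409.384 160.957]
tip 8 [412.131 161.438]
collar bottom -8 [409.598 147.39 ]
collar bottom 0 [412.409 147.871]
collar bottom 8 [415.224 148.353]
155 [[76, 47, 26], [75, 46, 26], [74, 45, 21], [76, 48, 24], [76, 49, 27], [77, 50, 29], [78, 57, 43], [83, 71, 63], [84, 79, 75], [86, 83, 81], [85, 84, 81], [86, 81, 79], [86, 76, 69], [83, 65, 52], [82, 56, 34], [83, 52, 29], [82, 52, 27], [81, 51, 26], [80, 51, 24], [81, 50, 25]]
158 [[76, 49, 25], [76, 47, 25], [76, 47, 25], [75, 47, 25], [77, 49, 29], [78, 55, 38], [81, 67, 57], [84, 77, 72], [86, 83, 81], [87, 84, 81], [85, 82, 79], [84, 78, 72], [82, 66, 55], [84, 59, 40], [83, 51, 29], [83, 52, 29], [83, 52, 26], [82, 51, 26], [83, 51, 26], [85, 54, 31]]
409 [71 72 73 77 78 79 78 73 62 55 54 56 59 70 88 99]
410 [77 79 81 81 83 83 81 76 65 56 55 53 55 66 87 97]
411 [ 82  83  83  82  84  84  81  77  65  55  54  53  54  70  89 100]
```

View pics/s6.png

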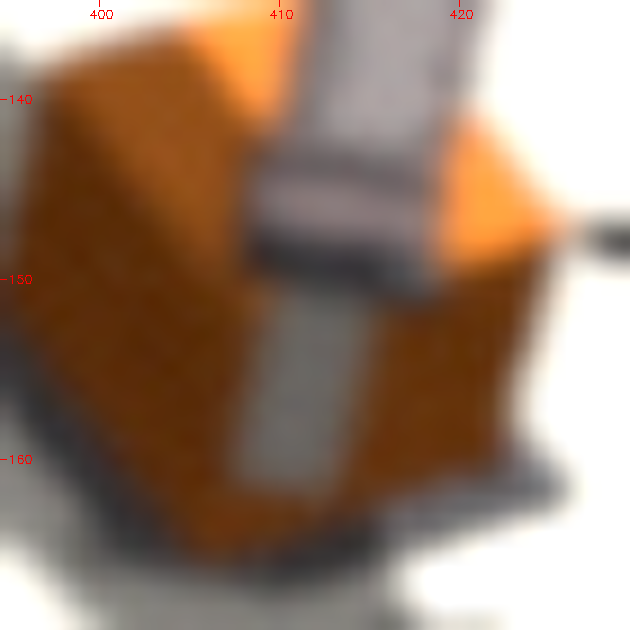

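```bash
python3 - <<'E'
from tgt import *
st=read_state();Rc=R.from_euler("xyz",st["eef_rot"]).as_matrix();e=st["eef_pos"];print(e)
for nm,z,x,w in(("collar bot front",21.4,15,16),("collar top front",15.4,15,16),("fingertips front",0,16,8),("tipfront",66.4,1.5,8)):
    print(nm,[proj("scene",e+Rc[:,2]*z+x*xw+sy*yw) for sy in(-w,w)])
im=np.load("s6.npy")
for u in(410,413,416): print(u,im[138:156,u].astype(int).sum(1)//3)
print(im[147,402:424].mean(1).astype(int))
# spot by top only / scene only at known height
S=np.load("scene.npy");
pz=120.3
bs=(405.56,182.77);bt=(252.08,205.47)
for n,b in(("scene",bs),("top",bt)):
    p=plane(n,*b,pz); print(n,p,(p-G)@yw,(p-G)@xw)
E
```

```text
[454.719 234.151 241.594]
collar bot front [array([406.649, 149.35 ]), array([418.001, 151.302])]
collar top front [array([407.047, 147.549]), array([418.437, 149.502])]
fingertips front [array([410.926, 143.543]), array([416.674, 144.521])]
tipfront [array([406.795, 160.46 ]), array([412.284, 161.422])]
410 [116 114 108  99  88  80  80  90  90  77  60  52  59  70  76  77  77  79]
413 [104 107 111 112 104  89  83  94 100  91  72  57  57  68  78  82  81  82]
416 [124 124 123 122 115  99  86  86  96  95  80  67  62  57  59  60  57  57]
[ 49  54  61  66  69  66  65  69  78  85  89  92  93  94  95  99 101 109
 118 124 125 121]
scene [504.101 225.47  120.3  ] 38.49675172064453 29.164479764168135
top [504.666 223.995 120.3  ] 37.1652469487111 29.997651438830314
```

Emit:
{"method": "carry_out", "body": {"series": [{"delta_pos": [2, -0.5, -20], "turn": [0, 0, 0], "hand": 0}, {"delta_pos": [4, -1, -40], "turn": [0, 0, 0], "hand": 0}, {"delta_pos": [6.2, -1.1, -56], "turn": [0, 0, 0], "hand": 0}, {"delta_pos": [6.2, -1.1, -56], "turn": [0, 0, 0], "hand": 0}, {"delta_pos": [6.2, -1.1, -56], "turn": [0, 0, 0], "hand": 0}]}}

```text
clock: 7.92
eef_pos: [461.1, 233.4, 186.1]
eef_rot: [2.942, 0.001, 1.368]
wrist_force: [0.4, -0.6, -2.1]
finger_gap: 15.8
```

```bash
python3 rep.py; python3 - <<'E'
from tgt import *
ims=[];es=[]
for _ in range(5): ims.append(camera("scene").astype(float)); es.append(read_state()["eef_pos"])
im=np.mean(ims,0);np.save("s7.npy",im);print(np.mean(es,0))
e2=np.clip((im-30)*1.3,0,255).astype(np.uint8);crop("s",e2,370,140,430,200,10,"pics/s7.png")
E
```

```text
7.925 [461.095 233.448 186.143] [2.942 0.001 1.368] 15.826008295166856 [ 0.39  -0.635 -2.072]
turn [0.001 0.002 0.   ]
tip rel spot x,y,z: -0.6489825222826049 -0.14765631394672218 21.027316552122468 F along zw -2.1314530119379214
[461.035 233.437 186.112]
```

View pics/s7.png

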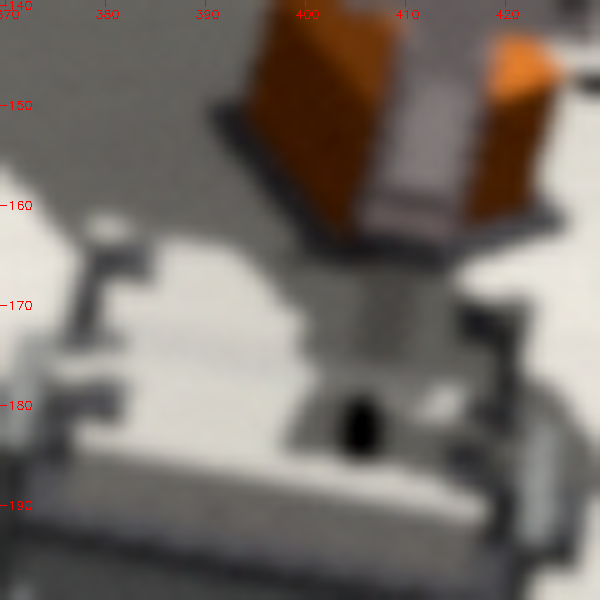

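```bash
python3 - <<'E'
from tgt import *
im=np.load("s7.npy");e=np.array([461.035,233.437,186.112]);Rc=R.from_euler("xyz",read_state()["eef_rot"]).as_matrix()
for nm,z,x,w in(("collar bot front",21.4,15,16),("tipfront",66.4,1.5,8),("mid",45,1.5,8)):
    print(nm,[proj("scene",e+Rc[:,2]*z+x*xw+sy*yw) for sy in(-w,0,w)])
for v in(161,168,170,172,174,176,178):print(v,im[v,398:422].mean(1).astype(int))
print("spot",proj("scene",spot),"spot top",proj("scene",spot+14*zw),proj("scene",spot+20*zw))
E
```

```text
collar bot front [array([403.402, 164.656]), array([408.883, 165.624]), array([414.38 , 166.595])]
tipfront [array([403.637, 174.962]), array([406.292, 175.438]), array([408.951, 175.916])]
mid [array([404.953, 169.163]), array([407.637, 169.641]), array([410.326, 170.119])]
161 [71 58 52 51 51 49 52 65 81 94 97 97 96 95 96 93 90 83 73 62 60 64 68 70]
168 [111 103 102 101 101 100  99  95  87  84  83  83  83  88  91  95 103 122
 152 177 190 194 192 191]
170 [146 127 112 104 101 100 100  97  90  85  83  84  87  92  98  99  97  89
  85  92 107 116 119 121]
172 [182 165 136 112 103 102 100  94  88  84  83  85  89  93  98 100  96  81
  63  53  54  61  71  85]
174 [178 156 126 107 103 101  99  92  87  85  85  86  93  98 101 101  98  91
  83  77  71  62  60  85]
176 [181 173 155 133 117 111 107 104 101  98  98  98 100 102 103 102 102 101
 101  99  94  81  69  93]
178 [186 180 166 143 121 113 110 106 104 107 113 115 114 115 117 129 134 131
 119 106  95  80  64  76]
spot [405.081 180.866] spot top [405.936 177.171] [406.306 175.572]
```

Emit:
{"method": "carry_out", "body": {"series": [{"delta_pos": [0.6, -1.4, -4.4], "turn": [0, 0, 0], "hand": 0}, {"delta_pos": [1.5, -1.5, -8.8], "turn": [0, 0, 0], "hand": 0}, {"delta_pos": [2.3, -1.7, -13.2], "turn": [0, 0, 0], "hand": 0}, {"delta_pos": [3.2, -1.9, -17.6], "turn": [0, 0, 0], "hand": 0}, {"delta_pos": [3.2, -1.9, -17.6], "turn": [0, 0, 0], "hand": 0}]}}

```text
clock: 8.8
eef_pos: [463.9, 231.3, 167.4]
eef_rot: [2.943, 0.002, 1.368]
wrist_force: [0.4, 0.0, -2.0]
finger_gap: 15.9
```

```bash
python3 rep.py; python3 - <<'E'
from tgt import *
es=[];f=[];m=[]
for _ in range(6): camera("scene"); s=read_state();es.append(s["eef_pos"]);f.append(s["wrist_force"]);m.append(s["moment"])
d=np.mean(es,0)-zw*66.4-spot;F=np.mean(f,0);print(d@xw,d@yw,d@zw,"F w",F@xw,F@yw,F@zw,np.std(f,0))
E
```

```text
8.8 [463.933 231.318 167.386] [2.943 0.002 1.368] 15.878667139194107 [ 0.431  0.031 -2.006]
turn [0.002 0.    0.   ]
tip rel spot x,y,z: -1.2793741010648558 -1.7295571665247498 2.0055810236439346 F along zw -2.0483657931410737
-1.08584577532819 -1.4776858799220682 2.513561119933272 F w -0.10653350247900983 0.16189089012713864 -1.405231966113528 [0.674 0.375 0.521]
```

Emit:
{"method": "carry_out", "body": {"series": [{"delta_pos": [0.4, -0.1, -1.5], "turn": [0, 0, 0], "hand": 0}, {"delta_pos": [0.8, -0.2, -3], "turn": [0, 0, 0], "hand": 0}, {"delta_pos": [1.2, -0.3, -4.3], "turn": [0, 0, 0], "hand": 0}, {"delta_pos": [1.2, -0.3, -4.3], "turn": [0, 0, 0], "hand": 0}]}}

```text
clock: 9.6
eef_pos: [465.2, 231.1, 163.5]
eef_rot: [2.943, 0.001, 1.368]
wrist_force: [-0.9, 1.0, 0.8]
finger_gap: 15.8
```

```bash
cat > m.py <<'E'
from tgt import *
es=[];f=[];r=[]
for _ in range(10): camera("scene"); s=read_state();es.append(s["eef_pos"]);f.append(s["wrist_force"]);r.append(s["eef_rot"])
e=np.mean(es,0);Rc=R.from_euler("xyz",np.mean(r,0)).as_matrix()
d=e+Rc[:,2]*66.4-spot;F=np.mean(f,0);print(s["clock"],e,"rel",d@xw,d@yw,d@zw,"F w",F@xw,F@yw,F@zw+1.4,"ang",np.arccos(-Rc[:,2]@zw))
E
python3 m.py
```

```text
10.1 [465.207 231.13  163.575] rel -0.7317617610627598 -1.6251113163819124 -1.9838366851669473 F w -1.5420711291814237 0.10290530796842834 2.160385539354084 ang 0.0015110473803361104
```

Emit:
{"method": "carry_out", "body": {"series": [{"delta_pos": [-0.8, 0.2, -0.2], "turn": [0, 0, 0], "hand": 0}, {"delta_pos": [-0.5, 0.1, -1.5], "turn": [0, 0, 0], "hand": 0}, {"delta_pos": [-0.3, 0.1, -2.7], "turn": [0, 0, 0], "hand": 0}, {"delta_pos": [-0.1, 0, -3.7], "turn": [0, 0, 0], "hand": 0}, {"delta_pos": [-0.1, 0, -3.7], "turn": [0, 0, 0], "hand": 0}]}}

```text
clock: 10.72
eef_pos: [465.4, 231.1, 160.0]
eef_rot: [2.942, 0.001, 1.368]
wrist_force: [2.2, -0.7, 2.9]
finger_gap: 16.2
```

```bash
python3 m.py;python3 m.py; python3 - <<'E'
from tgt import *
im=camera("scene").astype(float);e2=np.clip((im-30)*1.3,0,255).astype(np.uint8);crop("s",e2,370,140,430,200,10,"pics/s8.png")
E
```

```text
11.225 [465.233 231.136 159.953] rel -1.3981283000270306 -1.6059333911618754 -5.540170781314718 F w 2.271925740807088 -0.031349813472758004 3.8258338023122787 ang 0.0016539002343859688
11.725 [465.138 231.12  159.846] rel -1.52624228202607 -1.6488244916548156 -5.62729002594401 F w 2.286604870467649 -0.1259294265980661 3.637504167986218 ang 0.0015545279596712988
```

View pics/s8.png

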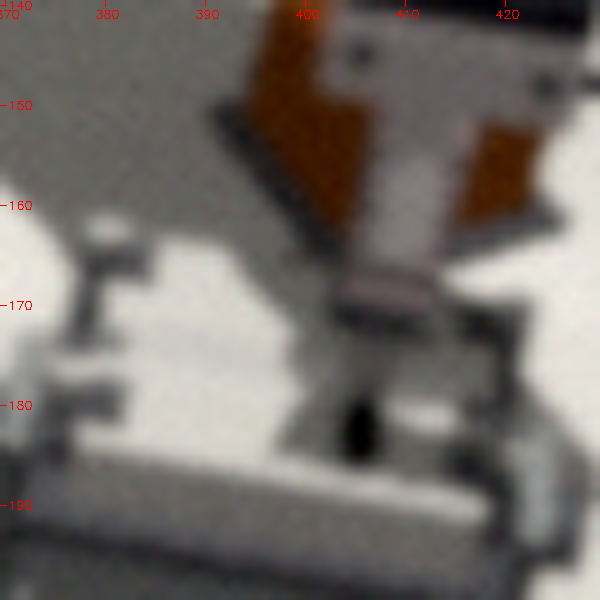

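Emit:
{"method": "carry_out", "body": {"series": [{"delta_pos": [0.4, -0.1, 0.1], "turn": [0, 0, 0], "hand": 0}, {"delta_pos": [0.4, -0.1, 0.1], "turn": [0, 0, 0], "hand": 0}, {"delta_pos": [0.4, -0.1, 0.1], "turn": [0, 0, 0], "hand": 0}, {"delta_pos": [0.4, -0.1, 0.1], "turn": [0, 0, 0], "hand": 0}]}}

```text
clock: 12.28
eef_pos: [465.4, 231.0, 159.8]
eef_rot: [2.943, 0.001, 1.368]
wrist_force: [0.3, 0.7, 1.9]
finger_gap: 15.9
```

```bash
python3 m.py; python3 m.py; python3 - <<'E'
from tgt import *
im=np.mean([camera("scene").astype(float) for _ in range(4)],0);st=read_state();e=st["eef_pos"]
for v in(167,168,169,170,173,174):print(v,im[v,396:420].mean(1).astype(int))
print([proj("scene",e-zw*21.4+15*xw+y*yw) for y in(-16,0,16)],st["qd"],st["finger_gap"])
bs=np.load("scene.npy").mean(2)
g=im.mean(2)
for u in(404,405,406): print(g[174:192,u].astype(int),bs[174:192,u].astype(int))
E
```

```text
12.775 [465.438 231.008 159.883] rel -1.2256195333286655 -1.7055451178651637 -5.653283400376441 F w -0.5997328821270742 0.4805247477870156 3.7703239736864154 ang 0.0014965498072661238
13.275 [465.48  231.    159.904] rel -1.1725126128613526 -1.7036290794048623 -5.640377429631161 F w -0.813253967390043 0.46890267160017896 3.565000734560101 ang 0.001533319138069769
167 [105 101  99  97  96  93  84  76  80  85  87  86  86  88  89  93  97 109
 133 159 176 189 197 201]
168 [114 106 102 101 101  98  90  82  84  91  95  95  93  92  90  88  91  98
 124 152 173 185 192 195]
169 [135 114 104 102 101  97  88  79  80  88  92  96  98  99  96  98  95  94
 102 119 135 149 161 165]
170 [159 134 115 104 102  98  83  70  66  71  78  84  88  91  92  95  97  93
  91  89  90  98 108 116]
173 [188 183 166 137 113 101  96  88  78  70  68  65  63  62  64  69  79  87
  90  82  68  60  57  56]
174 [185 178 160 131 110 104 101  96  92  83  79  77  75  76  77  79  85  92
  96  92  83  76  71  63]
[array([401.284, 171.88 ]), array([406.684, 172.846]), array([412.1  , 173.815])] [ 0.    -0.001  0.     0.001 -0.001 -0.001] 15.706719708889969
[ 92  94  95  93  90  84  71  63  56  54  54  66  98 138 158 144 117 108] [186 183 181 179 175 160 134 117 106  98  95 110 144 170 168 144 117 104]
[ 83  87  87  86  80  69  50  35  30  28  30  48  84 131 159 151 122 108] [186 184 181 178 166 138 101  72  60  55  52  79 128 166 171 151 121 105]
[ 79  84  85  84  79  65  48  34  27  26  30  47  84 132 162 155 126 107] [187 184 182 177 163 130  87  54  47  47  52  75 126 166 175 156 124 106]
```

```bash
python3 -c "
from cell import *
sign_off();s=read_state();print(s['clock'],s['eef_pos'],s['wrist_force'])"
```

```text
the job is handed in; nothing more can be done
the job is handed in; nothing more can be done
```

I lifted the gauge out of the far stand, carried it to the positioner and tilted it to match the plates, about 0.198 rad. I then slid the blade into the gap at the pointer and handed the job in at about 13.5 s while still holding it there. The sign-off gives no verdict, so the checks below are my own measurements.

**Last checks before hand-in:**
- **Pressing force:** about 3.6–3.8 N along the plates' normal, which means the blade was pushed in about 5 mm. The tool had gone about 5.6 mm past the floor height I estimated from the cameras, which agrees.
- **Sideways force:** under 1 N after I shifted the gauge about 0.3–0.4 mm across the gap. It had read +2.3 N just before that, probably friction at the blade's end.
- **Squareness and grip:** the tool was within 0.002 rad of the plate normal I measured. The fingers were still closed on the handle at 15.7–15.9 mm, and the arm was at rest.
- **Pointer:** it had not visibly moved in the scene picture.

**What disagreed:** the scene camera showed the blade about 0.85 px, or roughly 2.4 mm, further along the gap than the robot's own pose did. I corrected for this. With that, the two cameras agreed to about 1 mm on the spot along the gap, against the 7 mm allowed. Across the gap the remaining uncertainty is about 1 mm, against 4 mm allowed.

**Not seen directly:** the blade's end on the floor was hidden by the hand's shadow, so that rests on the force and height readings.

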